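# Park the drift pin and hold the gear cover over its bolt holes

### The job

Draw the steel drift pin out of the top of the grey gear housing and hang it upright by its collar in the notch of the bracket on the housing's side, and let go of it. Then pick up the T-shaped steel cover plate by its upright lug and hold it level and still about 20 mm above the housing, T over T, with its three holes lined up over the three threaded holes, so that a mate can start the bolts: finish while still holding it there, not touching the housing or the pin. Leave the hammer, the mallet, the steel bar and the bolt bin where they lie.

Things in the scene. Friction and masses are not known exactly. Their poses are not given: they have to be found in the camera images.
- housing: Grey gear housing fixed to the bench, T-shaped from above, flat top 60 mm up. Origin on the bench below the pin bore; z up, x along the T to its narrow tongue, y to the notch bracket. Top (mm): wide part x -53..17, y -55..55; tongue x 17..77, y -25..25. Foot 10 high, x -68..92. Shaft stub to y -97, below 54 high. Pin bore 16 wide, 50 deep at x 0, y 0; three threaded holes 10 wide.
- seat (a point): Centre of the housing's top face, at the mouth of the pin bore (60 mm above the bench); axes as the housing's.
- notch (a point): Middle of the notch at the bracket's top face, 55 mm above the bench, at housing y +100; axes as the housing's. The bracket is a dark steel fork 12 mm thick, 64 wide in x, reaching to y +125; the notch is a straight slot 19 mm wide in x, from y +86 to its open end at y +125, open above and below (only bench under it).
- pin: Loose steel drift pin (0.1 to 0.2 kg), upright in the bore. Origin on its axis at the collar's underside, which rests on the housing's top; z up. Shank 14 mm wide, 45 long below the origin, last 6 mm tapered; collar 32 wide, 6 thick; round grip stem 16 wide, 6 to 46 above the origin. Hung in the notch, the collar lies on both prongs, tip 10 mm above the bench.
- plate: Loose T-shaped steel cover plate, flat on the bench, 6 mm thick, 0.48 to 0.75 kg. Origin at the underside below the lug's middle and centre of mass; z up, x along the T to its tongue. Outline (mm): wide part x -53..17, y -55..55; tongue x 17..77, y -25..25. Lug: upright flat bar over the origin, 50 long in x, 12 thick in y, top 46 above the underside. Three 14 mm holes.
- hole_a (a point): Centre of the plate's hole at its underside: wide end, left (plate x -35, y +38) mm; axes as the plate's. Belongs over thread_a.
- hole_b (a point): Centre of the plate's hole at its underside: wide end, right (x -35, y -38) mm; axes as the plate's. Belongs over thread_b.
- hole_c (a point): Centre of the plate's hole at its underside: narrow tongue (x +58, y 0) mm; axes as the plate's. Belongs over thread_c.
- thread_a (a point): Centre of the threaded hole's mouth in the housing's top: wide end, left (housing x -35, y +38) mm; axes as the housing's.
- thread_b (a point): Centre of the threaded hole's mouth in the housing's top: wide end, right (x -35, y -38) mm; axes as the housing's.
- thread_c (a point): Centre of the threaded hole's mouth in the housing's top: narrow tongue (x +58, y 0) mm; axes as the housing's.
- hammer: Hammer lying at the far side of the bench, handle towards the robot's right; origin at its underside. Bystander: leave it.
- bar: Offcut of dark steel bar, 90 x 30 x 20 mm, at the far left of the work; origin at the centre of its underside. Bystander: leave it.
- mallet: Mallet with a pale wooden handle and black rubber head, about 280 mm long and 60 high, lying to the robot's right; origin at the bench under the handle's middle. Bystander: leave it.
- bolt_bin: Open steel bin, 110 x 150 x 60 mm, to the robot's left; origin at the centre of its underside. Bystander: leave it.
There are look-alikes about, which are no part of the job. What is shaped like the plate but green, red or yellow is not meant.

How it is judged:
On the way, in this order (a step that is already met when the one before it is completed fails the run):
1. the drift pin hangs by its collar in the notch, let go (x of pin in the frame of notch between -0.006 and 0.006 m and y of pin in the frame of notch between -0.012 and 0.012 m and z of pin in the frame of notch between -0.004 and 0.004 m and angle between pin's own z axis and vertical below 0.12 rad and contact force between pin and the fingers below 0.1 N and linear speed of pin below 0.02 m/s), for 0.2 s.
2. the cover plate is lifted clear of the bench (height (world z) of plate above 0.04 m and contact force between plate and the fingers above 1 N), for 0.2 s.
At the end, for the whole second after the job is handed in: Pin hangs untouched in the notch (6 mm across, 12 mm along, collar height 4 mm, tilt 0.12 rad). Gripper holds the plate still, 8 to 35 mm over the housing, tilt < 0.08 rad, each hole within 5 mm of its thread, touching neither housing nor pin. Bystanders moved < 30 mm (all of step 1 and horizontal distance between hole_a and thread_a below 0.005 m and horizontal distance between hole_b and thread_b below 0.005 m and horizontal distance between hole_c and thread_c below 0.005 m and z of plate in the frame of seat between 0.008 and 0.035 m and angle between plate's own z axis and vertical below 0.08 rad and linear speed of plate below 0.02 m/s and contact force between plate and the fingers above 1 N and contact force between plate and housing below 0.1 N and contact force between plate and pin below 0.1 N and distance of each of hammer, bar, mallet, bolt_bin from where it was at the start of the episode below 0.03 m); the arm keeps its last pose, push and grip.
It fails at once if a bystander is moved by more than 30 mm (distance of any of hammer, bar, mallet, bolt_bin from where it was at the start of the episode above 0.03 m).
It also fails if it takes over 61 s, if anything falls off the work surface, if the arm or the gripper's body presses on something with over 40 N, if the wrist force passes 120 N, or if a joint passes its speed limit or range.

### The arm

A 6-joint arm with a two-finger parallel gripper is mounted at the origin on the work surface. World frame = base frame: x ahead of the robot, y to its left, z up, the work surface at z = 0. Lengths are in m, angles in rad, forces in N, time in s.
With the tool pointing down it reaches from about 0.375 to 0.9 m from the base axis. Payload 3.1 kg.
Tool frame: the origin (TCP) lies at the centre of the arm's flange, where the gripper is bolted on; the fingertips stand 173 mm ahead of it and the grasp point (between the pads) lies 155 mm ahead of it; z points along the fingers, x is the direction in which the jaws open and shut, and the axes are right-handed (so a half turn about z gives the same grasp; the last joint's range is limited). The gripper opens to 85 mm and grips with 20 to 120 N. Pads are 22 mm wide; open, the fingers measure 114 mm over their backs; the gripper's body (76 mm by 85 mm) begins 54 mm behind the grasp point. The pads swing forward as they close: fully open they stand 13 mm farther back than shut.
Start: joints at [-1.367, 0.527, 1.433, -0, 1.181, -0.178], TCP at [0.233, -0.58, 0.405] pointing down, gripper open.
Joint ranges: [-3.08, 3.08], [-0.75, 2.2], [0.22, 2.44], [-1.43, 4.57], [0, 2.65], [-2.85, 2.85]. Speed limits (rad/s): [2.79, 2.79, 3.14, 3.14, 3.14, 3.14].

### API

Orientations are given as a unit quaternion [x, y, z, w].
In Python, from station import manip gives the robot as it stands.
- The arm moves only by the shell command python3 -m jog 'ROWS' [OPENING] [FORCE]. ROWS is JSON, a list that holds one entry, the list of rows, each a list of 4 numbers: the shift along the world's x, y, z in mm, then the turn about the world's z in degrees. A call has exactly 8 rows; each row shifts and turns the commanded pose from where the row before left it; what a row does not reach is not made up. A row lasts 1/8 s, in which the tool goes at most 62.5 mm and 10.7 degrees, less where a joint would pass 70% of its speed; a pose out of reach is approached as far as the arm can. A call is refused whole if a number of a shift passes 62.5 or a number of a turn 10.7, either way. A call with a gripper value outside its range is refused whole. OPENING is the opening in per cent of the stroke, from 0 (shut) to 100 (fully open), set as the call begins (- or left out, the last holds). The fingers move at their own pace and stop on an object; FORCE is the grip in N (left out, the last holds). Time passes only in rows, so rows that do not move let the fingers close, or fill a call up. It gives the time, the measured TCP pose, the force and the opening at its end, in the units of the state.
- manip.sense(): the state, without advancing time (a new reading comes with each control period).
- manip.snapshot(name): name is "scene" or "top"; returns the picture (420x560x3 uint8, red, green, blue); there is no depth.
- manip.camera_info(name): a dict with "fx", "fy", "cx", "cy" (pixels), "R" (3x3) and "t" (3): a world point X has camera coordinates R X + t. Camera axes: x right, y down, z forward; pixel columns grow to the right and rows downward; lengths in m; the calibration is good to about 2 mm. A picture is of the moment at which its call begins. camera_info takes no time and is no camera call.
- manip.sign_off(): hands the job in, once; it reports no verdict.
The state is a dict: "t": time; "q": joint angles; "qd": joint speeds; "tau": joint torques, N m; "tcp_pos": TCP position; "tool_rot": TCP orientation; "force": force on the tool from outside, world axes, zero at the start; "ft_torque": the same for the moment, N m; "finger_gap": opening from 0.0 (shut) to 1.0 (fully open).
Only numpy, scipy, OpenCV 4.12 (cv2) and the standard library are available. Lean on these libraries where they do the work, as an engineer would, in place of code of your own. Each camera call takes 0.05 s, during which the arm holds its last target. There are 200 camera calls.

## Working session

There is one attempt and no reset: what is moved stays moved. The work goes in short steps, Python scripts to look and compute and a shell command to move; the robot and the scene stay as the last step left them, time stands still between calls to the robot, and variables do not carry over. Pictures are saved under pics/ and viewed, about 8 in all and at most 12, crops included, and the job is handed in when it is done.

```bash
mkdir -p pics; python3 - <<'E'
from station import manip
import cv2
for n in ("scene","top"):
    im=manip.snapshot(n); cv2.imwrite(f"pics/{n}0.png",im[:,:,::-1])
    c=manip.camera_info(n); print(n,c)
print(manip.sense())
E
```

```text
scene {'fx': 539.8325963772763, 'fy': 539.8325963772763, 'cx': 273.65831394775427, 'cy': 216.93573088891253, 'R': array([[-0.64288521,  0.76596213, -0.00078789],
       [ 0.5421387 ,  0.45429923, -0.70689309],
       [-0.5410954 , -0.45487826, -0.70731997]]), 't': array([ 0.32730792, -0.24235676,  1.78116111])}
top {'fx': 500.46987778746865, 'fy': 500.46987778746865, 'cx': 281.0316662715417, 'cy': 204.1513321957817, 'R': array([[-0.02069617, -0.9997799 ,  0.00343933],
       [-0.98418606,  0.0197678 , -0.17603132],
       [ 0.17592459, -0.00702811, -0.98437856]]), 't': array([0.01077489, 0.51771561, 1.38970639])}
{'t': 0.1, 'q': array([-1.36653884e+00,  5.28415308e-01,  1.43376303e+00, -5.20202245e-06,
        1.18139913e+00, -1.78478021e-01]), 'qd': array([-7.75771733e-04, -6.82927349e-04, -2.30370333e-03,  2.34225133e-04,
        4.19512828e-04,  1.27150469e-05]), 'tau': array([-2.93198946e-04, -4.43305063e+01, -1.78586429e+01, -3.23645281e-04,
        3.87332286e-03, -4.60085943e-06]), 'tcp_pos': array([ 0.23338993, -0.57946512,  0.4038088 ]), 'tool_rot': array([ 8.28691718e-01, -5.59704432e-01, -7.12403244e-04, -6.90911977e-04]), 'force': array([-0.44652651, -0.63078365,  0.97639681]), 'ft_torque': array([-0.03764603, -0.03659367,  0.08122888]), 'finger_gap': 0.9986999354383524}
```

View pics/top0.png

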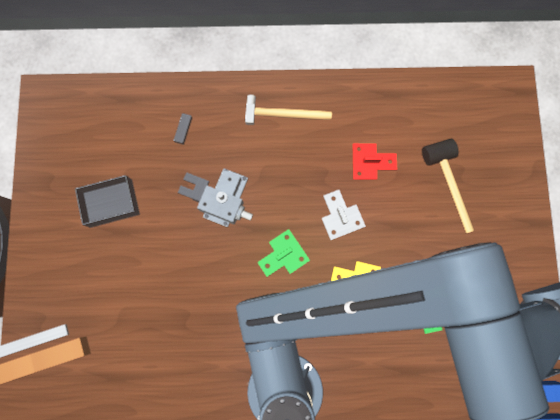

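View pics/scene0.png

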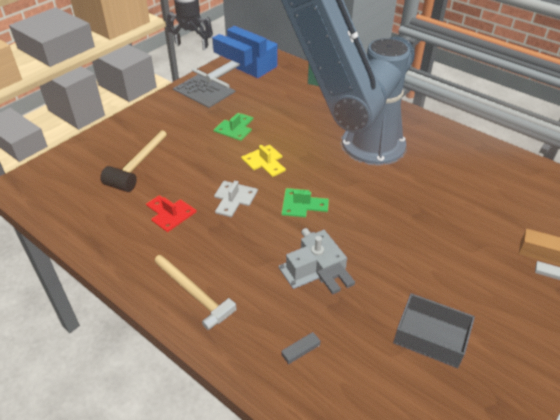

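```bash
python3 - <<'E'
import cv2,numpy as np
t=cv2.imread("pics/top0.png")
a=cv2.resize(t[155:245,170:260],None,fx=6,fy=6,interpolation=cv2.INTER_CUBIC)[:540,:540]
b=cv2.resize(t[180:250,315:370],None,fx=4.5,fy=4.5,interpolation=cv2.INTER_CUBIC)
c=np.zeros((540,800,3),np.uint8); c[:,:540]=a; c[:b.shape[0],545:545+b.shape[1]]=b[:, :255]
cv2.imwrite("pics/crop1.png",c)
E
```

```text
(no output)
```

View pics/crop1.png

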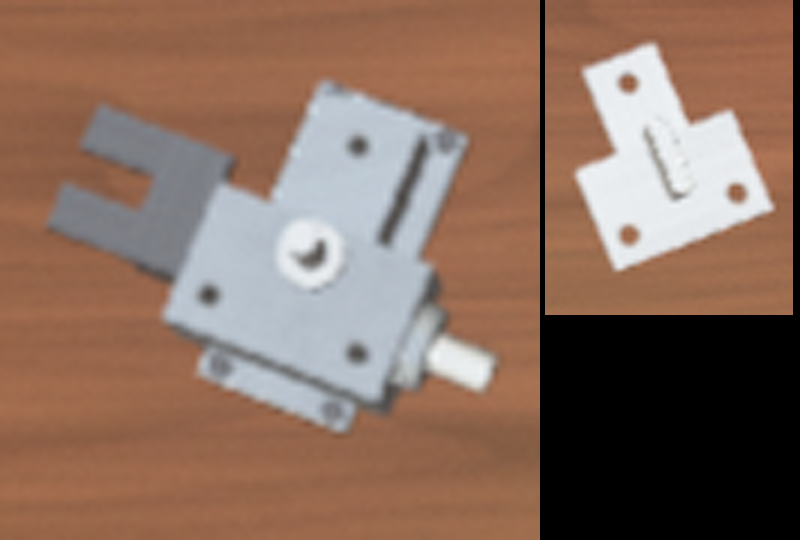

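The only steel (uncoloured) T-plate is at top (343,214). The look-alikes are green (285,253) and (433,328), red (372,161) and yellow (355,270), so they are excluded. The enlarged crop confirms a light grey plate with an upright lug and three holes at (315–370, 185–245). The housing holes, pin and bracket are also clear.

```bash
cat > h.py <<'E'
import cv2,numpy as np
from station import manip
def ray(n,px,z):
    c=manip.camera_info(n); R=c["R"]; o=-R.T@c["t"]
    d=R.T@np.array([(px[0]-c["cx"])/c["fx"],(px[1]-c["cy"])/c["fy"],1.])
    return o+d*(z-o[2])/d[2]
def proj(n,X):
    c=manip.camera_info(n); p=c["R"]@np.asarray(X,float)+c["t"]
    return np.array([c["fx"]*p[0]/p[2]+c["cx"],c["fy"]*p[1]/p[2]+c["cy"]])
def hole(im,p,r=4):
    # darkness-weighted centroid
    g=im.min(2).astype(float)if 0 else im[:,:,0].astype(float)
    x0,y0=int(round(p[0])),int(round(p[1])); w=g[y0-r:y0+r+1,x0-r:x0+r+1]
    bg=np.median(w); d=np.clip(bg-15-w,0,None)
    Y,X=np.mgrid[y0-r:y0+r+1,x0-r:x0+r+1]
    Y0=(Y-y0)**2+(X-x0)**2<=r*r; d=d*Y0
    return np.array([(d*X).sum(),(d*Y).sum()])/d.sum()
L=np.array([[-35,38],[-35,-38],[58,0]])/1000
def rigid(P):
    P=np.asarray(P)[:,:2]; cl,cp=L.mean(0),P.mean(0)
    A=((L-cl)[:,0]+1j*(L-cl)[:,1]); B=((P-cp)[:,0]+1j*(P-cp)[:,1])
    th=np.angle((np.conj(A)*B).sum()); R=np.array([[np.cos(th),-np.sin(th)],[np.sin(th),np.cos(th)]])
    o=cp-R@cl; return o,th,R,np.linalg.norm((L@R.T+o)-P,axis=1)
E
python3 - <<'E'
from h import *
t=cv2.imread("pics/top0.png"); s=cv2.imread("pics/scene0.png")
f=lambda x,y,k,ox,oy:((x+.5)/k-.5+ox,(y+.5)/k-.5+oy)
H=[hole(t,f(*p,6,170,155)) for p in((208,294),(357,354),(358,146))]
P=[hole(t,f(x-545,y,4.5,315,180)) for x,y in((628,235),(737,193),(627,83))]
for nm,Q,z in(("housing",H,.06),("plate",P,.005)):
    W=[ray("top",q,z) for q in Q]; o,th,R,e=rigid(W)
    print(nm,np.round(Q,1).tolist(),o,np.degrees(th),e*1000)
    # scene
    S=[]
    for l in L:
        g=proj("scene",[*(R@l+o),z]); S.append(hole(s,g,4)); print(np.round(g,1),np.round(S[-1],1))
    o2,th2,_,e2=rigid([ray("scene",q,z) for q in S]); print(" scene",o2,np.degrees(th2),e2*1000)
    if nm=="housing":
        n=o+R@[0,.1]; print("notch",n)
E
```

```text
housing [[204.4, 203.7], [229.1, 213.5], [229.3, 178.8]] [0.53848923 0.16942196] -22.740044597264394 [0.13941248 0.06494014 0.10312773]
[337.  255.4] [337.4 255.8]
[321.5 235.7] [322.3 236. ]
[297.3 258.1] [297.9 258.6]
 scene [0.53860592 0.17136501] -22.85288049894282 [0.46407226 0.54441547 0.40078586]
notch [0.5771443  0.26164878]
plate [[333.2, 231.8], [357.2, 222.4], [333.0, 198.0]] [ 0.4858935  -0.17445824] 20.267318209256825 [0.01945983 0.11489722 0.12268668]
[249.8 191.4] [249.9 191.4]
[226.3 185.7] [226.5 186. ]
[225.7 208.9] [225.7 209.3]
 scene [ 0.48641392 -0.17354447] 20.7107206383266 [0.95589744 0.74952955 0.88285843]
```

```bash
python3 -m jog '[[[10,25,0,0],[20,49,0,0],[20,49,0,0],[20,49,0,0],[20,49,0,0],[20,49,0,0],[20,49,0,0],[20,49,0,0]]]' 70 && python3 -m jog '[[[20,49,0,0],[20,49,0,0],[20,49,-10,0],[20,49,-20,0],[20,49,-20,0],[20,49,-20,0],[20,49,-20,0],[15.2,38.5,-10,0]]]'
```

```text
t: 1.1
tcp_pos: [0.3838, -0.2101, 0.4046]
tool_rot: [0.829, -0.56, -0.0, -0.0]
force: [0.8, 1.4, 0.4]
finger_gap: 0.699
t: 2.1
tcp_pos: [0.5388, 0.1718, 0.3031]
tool_rot: [0.829, -0.559, -0.001, 0.001]
force: [0.5, 0.2, -0.4]
finger_gap: 0.699
```

```bash
python3 -m jog '[[[0,0,-5,0],[0,0,-12,0],[0,0,-14,0],[0,0,-14,0],[0,0,-8,0],[0,0,-4,0],[0,0,0,0],[0,0,0,0]]]' && python3 - <<'E'
from h import *
print(manip.sense()["tcp_pos"],manip.sense()["force"])
s=manip.snapshot("scene")[:,:,::-1];t=manip.snapshot("top")[:,:,::-1]
a=cv2.resize(s[180:290,260:370],None,fx=4,fy=4,interpolation=cv2.INTER_CUBIC); b=cv2.resize(t[150:240,170:260],(350,350),interpolation=cv2.INTER_CUBIC)
c=np.zeros((440,790,3),np.uint8);c[:,:440]=a;c[:350,440:]=b;cv2.imwrite("pics/c2.png",c)
E
```

```text
t: 3.1
tcp_pos: [0.5389, 0.1698, 0.2481]
tool_rot: [0.829, -0.56, 0.0, -0.0]
force: [0.1, -0.6, 0.2]
finger_gap: 0.697
[0.53886603 0.16979664 0.24807585] [ 0.09614694 -0.59234059  0.20418333]
```

View pics/c2.png

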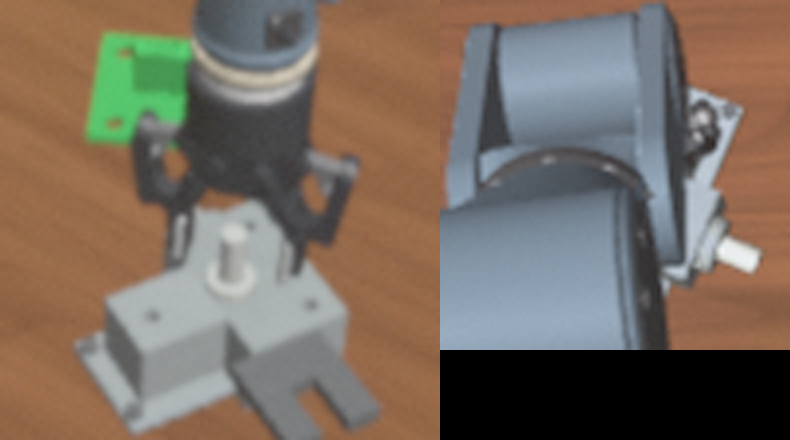

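The pin's stem (crop 230,250) stands centred between the open pads. Next I close the gripper and lift.

```bash
python3 -m jog '[[[0,0,0,0],[0,0,0,0],[0,0,0,0],[0,0,0,0],[0,0,0,0],[0,0,0,0],[0,0,0,0],[0,0,0,0]]]' 0 50 && python3 -m jog '[[[0,0,3,0],[0,0,6,0],[0,0,9,0],[0,0,10,0],[0,0,12,0],[0,0,12,0],[0,0,6,0],[0,0,2,0]]]'
```

```text
t: 4.2
tcp_pos: [0.5389, 0.1696, 0.248]
tool_rot: [0.829, -0.56, 0.0, -0.0]
force: [1.1, -4.3, 4.3]
finger_gap: 0.174
t: 5.2
tcp_pos: [0.5384, 0.1701, 0.3084]
tool_rot: [0.829, -0.56, 0.0, -0.0]
force: [0.6, -0.8, -0.7]
finger_gap: 0.172
```

```bash
python3 -m jog '[[[3,7,0,0],[6,15,0,0],[8,19,0,0],[8,19,0,0],[7,16,0,0],[5,12,0,0],[1.7,4.2,0,0],[0,0,0,0]]]' && python3 - <<'E'
from h import *
print(manip.sense()["tcp_pos"])
s=manip.snapshot("scene")[:,:,::-1];t=manip.snapshot("top")[:,:,::-1]
a=cv2.resize(s[200:310,280:390],None,fx=4,fy=4,interpolation=cv2.INTER_CUBIC); b=cv2.resize(t[150:240,160:250],(350,350),interpolation=cv2.INTER_CUBIC)
c=np.zeros((440,790,3),np.uint8);c[:,:440]=a;c[:350,440:]=b;cv2.imwrite("pics/c3.png",c)
cv2.imwrite("pics/s3.png",s)
n=np.array([.5773,.2622])
for z in(.055,.075,.12,.126,.166): print(z,(proj("scene",[*n,z])-[280,200])*4)
E
```

```text
t: 6.2
tcp_pos: [0.5773, 0.2621, 0.3076]
tool_rot: [0.829, -0.56, -0.0, 0.0]
force: [-0.7, -0.6, -2.0]
finger_gap: 0.174
[0.57728801 0.26207933 0.30756065]
0.055 [233.23954448 316.29216127]
0.075 [236.03507813 295.45691967]
0.12 [242.5536992  246.87333537]
0.126 [243.44772428 240.21012504]
0.166 [249.56528451 194.61566571]
```

View pics/c3.png

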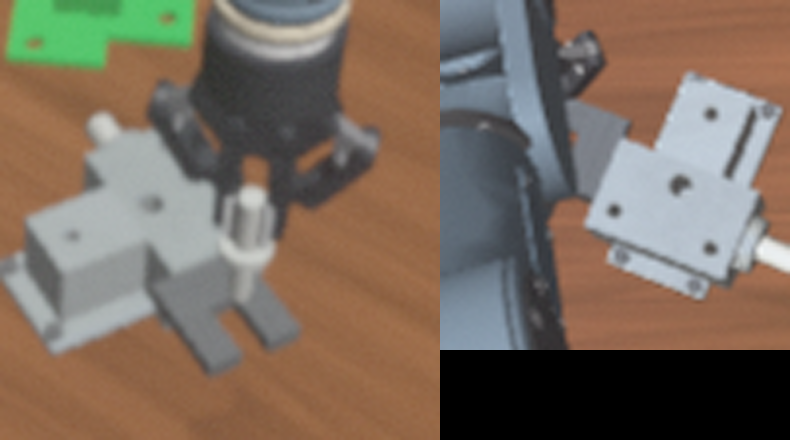

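```bash
python3 -m jog '[[[0,0,-5,0],[0,0,-8,0],[0,0,-8,0],[0,0,-8,0],[0,0,-8,0],[0,0,-8,0],[0,0,-5,0],[0,0,0,0]]]' && python3 - <<'E'
from h import *
print(manip.sense()["tcp_pos"],manip.sense()["force"])
s=manip.snapshot("scene")[:,:,::-1];cv2.imwrite("pics/c4.png",cv2.resize(s[220:300,290:370],None,fx=6,fy=6,interpolation=cv2.INTER_CUBIC))
E
```

```text
t: 7.3
tcp_pos: [0.5773, 0.262, 0.2572]
tool_rot: [0.829, -0.56, -0.0, 0.0]
force: [-0.2, -0.5, -1.5]
finger_gap: 0.172
[0.57725217 0.26196419 0.25720041] [-0.18546445 -0.45479879 -1.46691697]
```

View pics/c4.png

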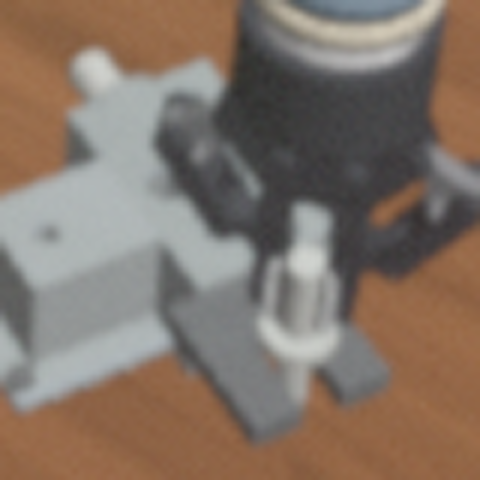

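The shank has entered the notch without contact (collar at crop 298,340). I lower the last ~14 mm.

```bash
python3 -m jog '[[[0,0,-3,0],[0,0,-4,0],[0,0,-3,0],[0,0,-2,0],[0,0,-1,0],[0,0,-0.7,0],[0,0,0,0],[0,0,0,0]]]' && python3 -m jog '[[[0,0,0,0],[0,0,0,0],[0,0,0,0],[0,0,0,0],[0,0,0,0],[0,0,0,0],[0,0,0,0],[0,0,0,0]]]' 50 && python3 -m jog '[[[0,0,5,0],[0,0,15,0],[0,0,25,0],[0,0,40,0],[0,0,50,0],[0,0,40,0],[0,0,15,0],[0,0,0,0]]]' 70 && python3 - <<'E'
from h import *
print(manip.sense()["tcp_pos"],manip.sense()["force"])
s=manip.snapshot("scene")[:,:,::-1];t=manip.snapshot("top")[:,:,::-1]
a=cv2.resize(s[220:300,280:360],None,fx=5,fy=5,interpolation=cv2.INTER_CUBIC); b=cv2.resize(t[155:235,160:240],None,fx=4,fy=4,interpolation=cv2.INTER_CUBIC)
c=np.zeros((400,720,3),np.uint8);c[:,:400]=a;c[:320,400:]=b;cv2.imwrite("pics/c5.png",c)
n=np.array([.5773,.2622])
for z in(.055,.061,.101): print(z,(proj("scene",[*n,z])-[280,220])*5)
E
```

```text
t: 8.35
tcp_pos: [0.5774, 0.262, 0.2441]
tool_rot: [0.829, -0.56, 0.0, -0.0]
force: [0.4, 0.4, -1.7]
finger_gap: 0.173
t: 9.35
tcp_pos: [0.5774, 0.262, 0.244]
tool_rot: [0.829, -0.56, -0.0, 0.0]
force: [0.3, -0.0, -0.1]
finger_gap: 0.501
t: 10.35
tcp_pos: [0.5772, 0.262, 0.4351]
tool_rot: [0.829, -0.56, 0.001, -0.001]
force: [0.1, -0.1, -0.8]
finger_gap: 0.702
[0.57723431 0.26196581 0.43508147] [ 0.14958243 -0.12239414 -0.82310469]
0.055 [291.5494306  295.36520159]
0.061 [292.58980927 287.61121128]
0.101 [299.70223685 234.60195956]
```

View pics/c5.png

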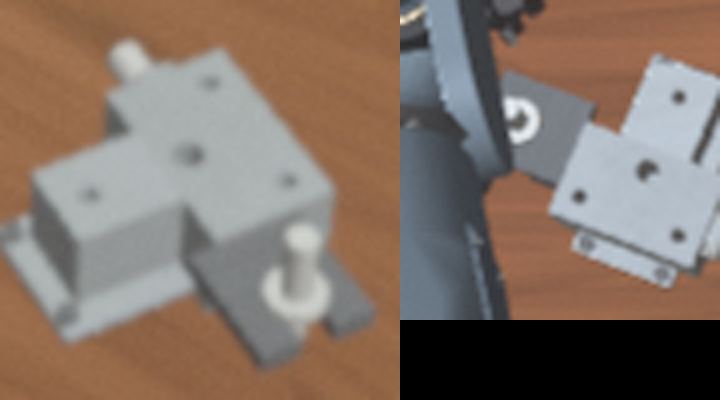

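The pin hangs upright in the notch: collar at crop (297,290), against about (295,289) predicted. Now I go to the plate lug.

```bash
python3 -m jog '[[[-6,-28,0,0],[-12,-58,0,0],[-13,-62,0,0],[-13,-62,0,-0.5],[-13,-62,-10,-0.5],[-13,-62,-30,-0.5],[-12,-58,-40,0],[-7,-34,-40,0]]]' 70 && python3 -m jog '[[[-2.2,-10,-30,0],[0,0,-30,0],[0,0,-20,0],[0,0,-10,0],[0,0,0,0],[0,0,0,0],[0,0,0,0],[0,0,0,0]]]' && python3 - <<'E'
from h import *
print(manip.sense()["tcp_pos"],manip.sense()["tool_rot"])
s=manip.snapshot("scene")[:,:,::-1]
cv2.imwrite("pics/c6.png",cv2.resize(s[120:220,190:290],None,fx=5,fy=5,interpolation=cv2.INTER_CUBIC))
E
```

```text
t: 11.45
tcp_pos: [0.4909, -0.1488, 0.3203]
tool_rot: [0.821, -0.571, -0.001, 0.0]
force: [-0.7, -0.3, -0.1]
finger_gap: 0.699
t: 12.45
tcp_pos: [0.4899, -0.1568, 0.2332]
tool_rot: [0.821, -0.57, 0.001, -0.0]
force: [-0.2, 1.4, 0.1]
finger_gap: 0.696
[ 0.48991536 -0.15681476  0.2331998 ] [ 8.21339806e-01 -5.70438823e-01  6.84247595e-04 -6.20806716e-05]
```

View pics/c6.png

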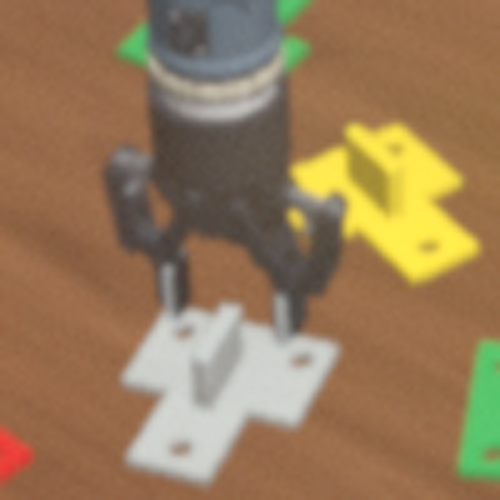

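```bash
python3 -m jog '[[[-1.8,-8,0,0],[-2,-9.2,0,0],[0,0,0,0],[0,0,-10,0],[0,0,-15,0],[0,0,-13,0],[0,0,-7,0],[0,0,-2,0]]]' && python3 - <<'E'
from h import *
print(manip.sense()["tcp_pos"],manip.sense()["force"])
s=manip.snapshot("scene")[:,:,::-1]
cv2.imwrite("pics/c7.png",cv2.resize(s[140:220,200:280],None,fx=6,fy=6,interpolation=cv2.INTER_CUBIC))
E
```

```text
t: 13.5
tcp_pos: [0.4858, -0.1738, 0.1847]
tool_rot: [0.821, -0.57, -0.001, 0.0]
force: [0.4, -0.7, -0.3]
finger_gap: 0.703
[ 0.48582559 -0.17382305  0.18465221] [ 0.40095336 -0.68989851 -0.26113144]
```

View pics/c7.png

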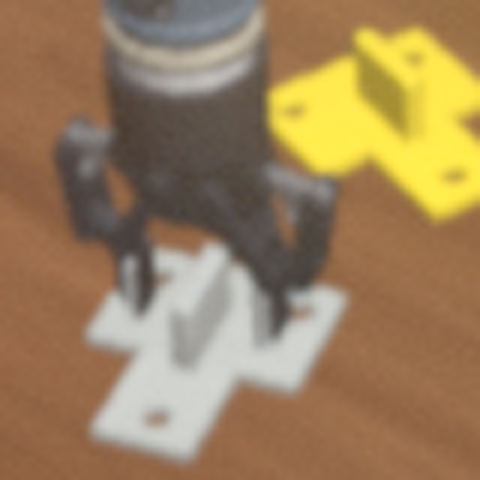

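```bash
python3 -m jog '[[[0,0,3,0],[0,0,0,0],[0,0,0,0],[0,0,0,0],[0,0,0,0],[0,0,0,0],[0,0,0,0],[0,0,0,0]]]' 0 100 && python3 -m jog '[[[0,0,3,0],[0,0,7,0],[0,0,15,0],[0,0,20,0],[0,0,30,0],[0,0,30,0],[0,0,20,0],[0,0,15,0]]]'
```

```text
t: 14.55
tcp_pos: [0.4863, -0.1743, 0.1894]
tool_rot: [0.821, -0.571, 0.001, -0.0]
force: [0.2, -0.5, 6.3]
finger_gap: 0.121
t: 15.55
tcp_pos: [0.4856, -0.1737, 0.3301]
tool_rot: [0.821, -0.57, 0.0, -0.0]
force: [-0.6, 0.4, -4.1]
finger_gap: 0.123
```

```bash
python3 -m jog '[[[1.5,10,0,-1.5],[3,20,0,-2.7],[3.5,23,0,-3],[3.5,23,0,-3],[3.5,23,0,-3],[3.5,23,0,-3],[3.5,23,0,-3],[3.5,23,0,-3]]]' && python3 -m jog '[[[3.5,23,0,-3],[3.5,23,0,-3],[3.5,23,0,-3],[3.5,23,0,-3],[3.5,23,0,-3],[3.5,23,0,-3],[3,20,0,-2],[2,12,0,-1]]]' && python3 -m jog '[[[1.7,5.8,0,0],[0,0,0,0],[0,0,-6,0],[0,0,-10,0],[0,0,-10,0],[0,0,-7,0],[0,0,-2,0],[0,0,0,0]]]' && python3 - <<'E'
from h import *
q=manip.sense(); print(q["tcp_pos"],np.degrees(2*np.arctan2(q["tool_rot"][1],q["tool_rot"][0])))
s=manip.snapshot("scene")[:,:,::-1];t=manip.snapshot("top")[:,:,::-1]
cv2.imwrite("pics/s8.png",s);cv2.imwrite("pics/t8.png",t)
a=cv2.resize(s[190:290,270:370],None,fx=4,fy=4,interpolation=cv2.INTER_CUBIC); b=cv2.resize(t[145:235,170:260],(390,390),interpolation=cv2.INTER_CUBIC)
c=np.zeros((400,790,3),np.uint8);c[:,:400]=a;c[:390,400:]=b;cv2.imwrite("pics/c8.png",c)
E
```

```text
t: 16.55
tcp_pos: [0.5111, -0.0051, 0.3286]
tool_rot: [-0.695, 0.719, 0.0, -0.0]
force: [-1.3, -0.1, -5.5]
finger_gap: 0.126
t: 17.55
tcp_pos: [0.537, 0.165, 0.3284]
tool_rot: [-0.554, 0.833, 0.0, -0.001]
force: [-0.0, 0.1, -4.7]
finger_gap: 0.122
t: 18.55
tcp_pos: [0.5392, 0.1698, 0.2933]
tool_rot: [-0.554, 0.833, 0.0, -0.0]
force: [-0.3, -0.3, -6.1]
finger_gap: 0.121
[0.53922225 0.16980728 0.29334796] 247.2318077430085
```

View pics/c8.png

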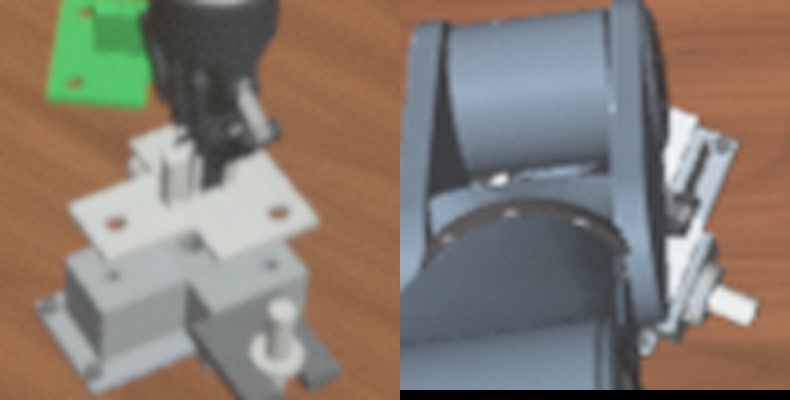

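```bash
python3 -m jog '[[[0,0,-2,0],[0,0,-5,0],[0,0,-6,0],[0,0,-5,0],[0,0,-3,0],[0,0,-2,0],[0,0,0,0],[0,0,0,0]]]' && python3 - <<'E'
from h import *
q=manip.sense(); print(q["tcp_pos"],np.degrees(2*np.arctan2(q["tool_rot"][1],q["tool_rot"][0])))
s=manip.snapshot("scene")[:,:,::-1];s0=cv2.imread("pics/scene0.png")
z=q["tcp_pos"][2]-.1885; print("underside",z)
for n,l,g0 in(("a",L[0],(337.4,255.8)),("c",L[2],(297.9,258.6))):
    th=ray("scene",hole(s0,g0),.06)
    g=proj("scene",[th[0],th[1],z+.005]); h=hole(s,g,5); w=ray("scene",h,z+.005)
    print(n,g,h,"hole-thread mm",(w-th)[:2]*1000)
a=cv2.resize(s[190:290,270:370],None,fx=6,fy=6,interpolation=cv2.INTER_CUBIC);cv2.imwrite("pics/c9.png",a)
E
```

```text
t: 19.65
tcp_pos: [0.5392, 0.1698, 0.2707]
tool_rot: [-0.554, 0.833, -0.0, 0.0]
force: [0.5, 0.1, -5.5]
finger_gap: 0.121
[0.53924978 0.16983047 0.27066523] 247.23477417246528
underside 0.08216523308985302
a [338.33910261 248.59712747] [339.51643192 248.44600939] hole-thread mm [-2.28429444  1.94683469]
c [298.26259003 251.36591021] [298.89583333 251.04861111] hole-thread mm [-1.82203739  0.55414104]
```

View pics/c9.png

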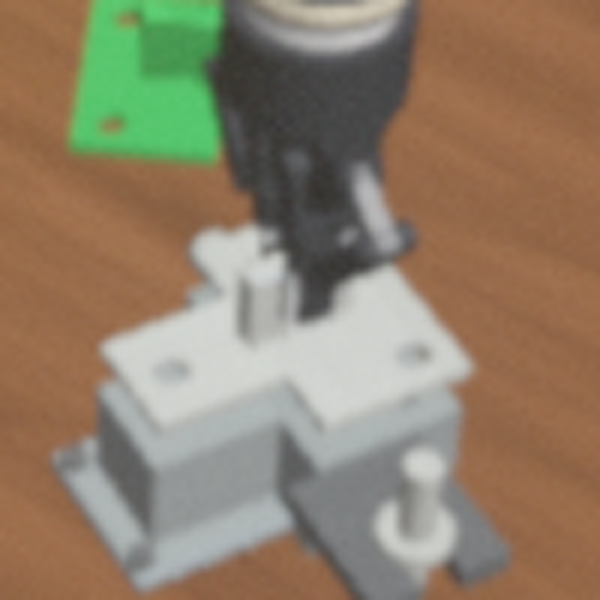

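```bash
python3 - <<'E'
from h import *
th=np.radians(-22.8);R=np.array([[np.cos(th),-np.sin(th)],[np.sin(th),np.cos(th)]]);o=np.array([.5386,.1714]) # scene-camera housing pose
for l,m in(((77,-25),(102,350)),((77,25),(162,430)),((-53,55),(473,372)),((17,55),(325,430))):
    p=R@(np.array(l)/1000)+o; m=(np.array(m)+.5)/6-.5+[270,190]
    print(l,"pred",proj("scene",[*p,.0882]).round(1),"seen",m.round(1),"diff mm",((ray("scene",m,.0882)[:2]-p)*1000).round(1))
q=manip.sense();print(np.abs(q["qd"]).max(),q["force"],q["finger_gap"],q["tool_rot"])
E
```

```text
(77, -25) pred [286.7 246.9] seen [286.6 247.9] diff mm [2.8 2. ]
(77, 25) pred [296.4 260.6] seen [296.6 261.2] diff mm [1.4 1.6]
(-53, 55) pred [348.5 250.4] seen [348.4 251.6] diff mm [3.2 2.1]
(17, 55) pred [324.1 260.3] seen [323.8 261.2] diff mm [2.9 1.1]
0.0016759027277527204 [ 0.60449998 -0.29134743 -4.23100186] 0.12204975421965938 [-5.53648777e-01  8.32750249e-01 -1.06862836e-04  2.05758641e-04]
```

```bash
python3 -c "
from station import manip
print(manip.sign_off()); s=manip.sense(); print(s['t'],s['tcp_pos'],s['finger_gap'])"
```

```text
the job is handed in; nothing more can be done
None
the job is handed in; nothing more can be done
```

I hung the drift pin by its collar in the bracket notch and let go of it. I then lifted the steel T-plate by its lug and handed the job in at about 20 s, still holding the plate about 22 mm above the housing. The sign-off gives no verdict.

- **Pin:** after release, the camera showed it upright in the notch with the collar on both prongs, within about 1 mm of where I predicted. The last picture, with the plate in place, shows the same. In both lowering moves the wrist force showed no hard contact.
- **Plate:** the arm was still, the grip was steady at 12% opening, and the only load was the plate's weight (about 4–6 N). I did not measure the plate's tilt directly; it looks level in the picture and the tool is vertical.
- **Hole alignment:** my checks disagreed by 2–3 mm, inside the 5 mm limit.
  - Hole rims a and c, read by eye, matched to about 0.5 mm.
  - The automatic dark-spot readings were off by about 2–3 mm; they are skewed because the plate holes are only partly dark.
  - The plate corners were off by 2–3.8 mm if the plate is at the assumed height. That also fits a plate hanging about 2 mm lower, so I made no correction.
  - Hole b was hidden by the gripper and was not checked directly.
- **Bystanders:** I did not go near the hammer, bar, mallet or bolt bin, and I did not measure their positions again at the end.

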